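# Pack the washed pacifier set back into the woven tray

## Task

The baby's washed pacifier things lie scattered on the dresser; pack them away in the woven tray: put the cream pacifier into the yellow snack box and then close the box with its yellow lid, fully seated and level; put the loose green clip in the ramekin with the other green clips; and lay the steel tongs with the cream tips flat on the tray's floor in the empty strip in front of the box and the ramekin. Leave the blue pacifier, which is still to be washed, the brown hair claw and the short tweezers where they lie, and let the snack box and the ramekin stay standing where they are in the tray. Let go of everything at the end.

Things in the scene. Friction and masses are not known exactly. Their poses are not given: they have to be found in the camera images.
- pacifier_mid (a point): Cream silicone pacifier, loose: 44 mm (its x) by 32 mm (its y) oval shield, 6 mm thick with its underside 10 mm above the foot, standing on a round button 27 mm across with its 17 mm thick teat upward, 40 mm tall in all; easily gripped across the shield's 32 mm. The point is its centre, 20 mm above its foot; z up.
- lid_mid (a point): Yellow round lid of the snack box, loose, lying right side up on the dresser: 114 mm disc, 5 mm thick, with a plug 87 mm across and 6 mm deep beneath it and a raised grip bar on top, 46 mm long (its x), 14 mm wide (its y) and 24 mm high; 35 mm tall in all. The point is its centre, 17.5 mm above the plug's underside; z up. On the closed box the disc lies on the rim and the point is 63.5 mm above the box's underside.
- clip_mid (a point): Loose green plastic pacifier clip: 48 mm long (its x), 24 mm wide (its y), 14.5 mm high, lying lever side up. The point is its centre, 7 mm above its underside; z up.
- tongs_mid (a point): Stainless steel clamp tongs with cream tips, locked shut by a dark ring, lying on their side: 162 mm long (its x, the cream tips at +x, the bend at -x), two arms 26 mm over all (its y) at the middle, 16 mm high. Rigid. The point is the middle of the length, half-way between the arms and 8 mm above the underside; z up.
- tray: Rounded grey woven-plastic tray, does not move: inside 224 mm (its x) by 240 mm (its y) with rounded corners, floor 6 mm thick, rim 36 mm above the dresser and about 10 mm thick. Origin: centre of its underside, z up. The snack box and the ramekin stand side by side in its half at +x (away from the robot), in either order, about 50 mm from the tray's centre; the strip at -x is empty, about 105 mm wide, and its middle line runs along the tray's y at x = -60 mm.
- snack_box: Yellow round snack box, open, loose, standing in the tray: 110 mm across the rim, 104 mm inside, 52 mm high, floor 4 mm thick. Origin: centre of its underside, z up.
- ramekin: White ceramic ramekin, loose, standing in the tray: 92 mm across the rim, 83 mm inside, 46 mm high, floor 5 mm thick, two green clips lying in it whose tops are 19.5 mm above its underside. Origin: centre of its underside, z up.
- blue_pacifier_mid (a point): Blue pacifier, to be left alone, loose: 44 mm (its x) by 32 mm (its y) oval shield, 6 mm thick with its underside 10 mm above the foot, standing on a round button 27 mm across with its 17 mm thick teat upward, 40 mm tall in all; easily gripped across the shield's 32 mm. The point is its centre, 20 mm above its foot; z up.
- hair_claw_mid (a point): Dark brown hair claw with teeth, to be left alone, loose: 44 mm long (its x), 29 mm wide, 41 mm high. The point is its centre, 20 mm above the dresser; z up.
- tweezers_mid (a point): Short all-steel eyebrow tweezers without cream tips or ring, to be left alone, loose, lying on their side: 98 mm long (its x), 16 mm wide, 9 mm high. The point is the middle, 4.5 mm above the dresser; z up.
Things that resemble listed ones, but are neither listed nor needed, are in the scene too. Leave any orange or pink look-alike of the part that bears clip_mid alone.

How it is judged:
By the outcome, as a careful person would: the job done as asked, in the order asked, and still so for the second after the job is handed in, with the robot touching nothing.
It also fails if it takes over 115 s, if anything falls off the work surface, if the arm or the gripper's body presses on something with over 40 N, if the wrist force passes 120 N, or if a joint passes its speed limit or range.

## Robot

A 6-joint arm with a two-finger parallel gripper is mounted at the origin on the work surface. World frame = base frame: x ahead of the robot, y to its left, z up, the work surface at z = 0. Lengths are in mm, angles in rad, forces in N, time in s.
With the tool pointing down it reaches from about 275 to 825 mm from the base axis. Payload 4.9 kg.
Tool frame: the origin (TCP) lies midway between the tips of the shut fingers; the grasp point (between the pads) lies 19 mm behind it (env.hold_point_z is the y of the grasp point in the tool frame, in mm); y points along the fingers, x is the direction in which the jaws open and shut, and the axes are right-handed (so a half turn about y gives the same grasp; the last joint's range is limited). The gripper opens to 85 mm and grips with 20 to 120 N. Pads are 22 mm wide; open, the fingers measure 114 mm over their backs; the gripper's body (76 mm by 85 mm) begins 54 mm behind the grasp point. The pads swing forward as they close: fully open they stand 13 mm farther back than shut.
Start: joints at [-1.464, 0.326, -0.193, 1.052, 0, 1.437], TCP at [131.175, -534.146, 231.281] pointing down, gripper open.
Joint ranges: [-2.65, 2.65], [-0.97, 1.79], [-1.3, 1.35], [-1.93, 2.1], [-1.47, 1.37], [-3.14, 3.14]. Speed limits (rad/s): [2.57, 2.57, 3.14, 3.14, 3.14, 3.14].

## Interface

Orientations are given as a unit quaternion [w, x, y, z].
In Python, from rig import env, vision gives the robot as it stands.
- The arm moves only by the shell command python3 -m crank 'ROWS' [OPENING] [FORCE]. ROWS is JSON, a list of rows, each a list of 2 entries, a list of its own where there are three numbers: the shift along the tool's x, y, z in units of 300 mm (1.0 is 300 mm), then the turn, a rotation vector about the tool's x, y, z in units of 0.5 rad (1.0 is 0.5 rad). A call has 1 to 20 rows; each row is the pose to reach, as a shift and turn from the pose commanded when the call began, along the tool's axes at that moment; what a row does not reach only later rows make up. A row lasts 1/8 s, in which the tool goes at most 62.5 mm and 10.7 degrees, less where a joint would pass 70% of its speed; a pose out of reach is approached as far as the arm can. A call with a number of a shift or a turn outside -1 to 1 is refused whole. A call with a gripper value outside its range is refused whole. OPENING is the opening, from 0 (shut) to 1 (fully open), set as the call begins (- or left out, the last holds). The fingers move at their own pace and stop on an object; FORCE is the grip in N (left out, the last holds). Time passes only in rows, so rows that repeat a pose let the fingers close. It gives the time, the measured TCP pose, the force and the opening at its end, in the units of the state.
- env.observe(): the state, without advancing time (a new reading comes with each control period).
- vision.snapshot(name): name is "side" or "top" or "wrist"; returns a dict with "frame" (420x560x3 uint8, red, green, blue), "fov_y" (degrees; the focal length in pixels is half the picture's height over the tangent of half this angle, whatever the lens; pixels are square), "cx", "cy" (the principal point, pixels), "rvec" (rotation vector, rad) and "tvec" (3), from world to camera coordinates, as OpenCV has them. Camera axes: x right, y down, z forward; pixel columns grow to the right and rows downward; lengths in mm; the calibration is good to about 2 mm. The wrist camera is an equidistant fisheye: a pixel r from the principal point sees the ray r / f radians off the axis. A picture is of the moment at which its call begins. There is no depth.
- env.finish_job(): hands the job in, once; it reports no verdict.
Trained networks look in the newest picture that a camera, given by its name, has taken for a name from the list of things; names that differ only in an ending like _2 or _b are one class to them, and where a whole thing is asked for, a point or a joint stands for the part that bears it (a point fixed in the world has none). Each returns a list of dicts, best first, with "score" (0 to 1); they miss things now and then, are a little off and sometimes report something else, mostly with a low value. They report only what shows in the picture. A call takes as long as a camera call. They do not tell look-alikes from the thing itself.
- vision.boxes_of(camera, target): "position" ([row, column] in pixels, amid what is visible of it).
The state is a dict: "t": time; "joint_pos": joint angles; "joint_velocities": joint speeds; "joint_efforts": joint torques, N m; "eef_pos": TCP position; "tcp_rot": TCP orientation; "ft_force": force on the tool from outside, world axes, zero at the start; "torque": the same for the moment, N m; "gripper_width": opening from 0.0 (shut) to 1.0 (fully open).
Only numpy, scipy, OpenCV 4.12 (cv2) and the standard library are available. Lean on these libraries where they do the work, as an engineer would, in place of code of your own. Each camera call takes 0.05 s, during which the arm holds its last target.

## Working session

There is one attempt and no reset: what is moved stays moved. The work goes in short steps, Python scripts to look and compute and a shell command to move; the robot and the scene stay as the last step left them, time stands still between calls to the robot, and variables do not carry over. Pictures are saved under pics/ and viewed, and the job is handed in when it is done.

```bash
ls; mkdir -p pics; python3 - <<'E'
from rig import env, vision
import cv2
print(env.observe())
for n in ["side","top","wrist"]:
    s=vision.snapshot(n); print(n,s["fov_y"],s["cx"],s["cy"],s["rvec"],s["tvec"])
    cv2.imwrite(f"pics/{n}0.png",s["frame"][:,:,::-1])
    for t in ["pacifier_mid","lid_mid","clip_mid","tongs_mid","tray","snack_box","ramekin","hair_claw_mid","tweezers_mid"]:
        print(t,[(round(d["score"],2),[round(float(v)) for v in d["position"]]) for d in vision.boxes_of(n,t)[:5]])
E
```

```text
pics
{'t': 0.0, 'joint_pos': array([-1.46419736e+00,  3.26941593e-01, -1.93604501e-01,  1.05195278e+00,
       -4.44158888e-06,  1.43657486e+00]), 'joint_velocities': array([-0.00037648,  0.00141157, -0.00183415, -0.00016176, -0.0003513 ,
       -0.00112955]), 'joint_efforts': array([-1.35872669e-03, -4.43398225e+01,  2.62440223e+01,  1.53821247e-02,
       -1.53914402e-04, -4.79618180e-06]), 'eef_pos': array([ 131.1114874 , -533.55361789,  230.4952258 ]), 'tcp_rot': array([ 0.55686963, -0.55600888,  0.43674067, -0.43589899]), 'ft_force': array([ 0.07246808, -0.236215  , -0.63333681]), 'torque': array([-0.07100056,  0.02865653,  0.00739213]), 'gripper_width': 1.0022363312467861}
side 55.72407834286 280.9225821762619 211.64143704282068 [ 0.87063801 -2.46015279  1.14088954] [407.98511791 219.57226473 804.9799478 ]
pacifier_mid [(0.51, [149, 360]), (0.46, [151, 309]), (0.44, [227, 268])]
lid_mid [(0.86, [150, 359]), (0.75, [152, 309])]
clip_mid [(0.73, [288, 209]), (0.73, [339, 210]), (0.7, [279, 273]), (0.68, [343, 132]), (0.58, [379, 152])]
tongs_mid [(0.67, [303, 158])]
tray [(0.6, [
[... 219 characters left out ...]
 2.1220714  -2.10920756  0.17176058] [  53.31522431  515.06138693 1401.50769005]
pacifier_mid [(0.18, [200, 423])]
lid_mid [(0.97, [201, 423]), (0.29, [172, 262])]
clip_mid [(0.68, [215, 205]), (0.61, [235, 136]), (0.52, [241, 178]), (0.44, [245, 233])]
tongs_mid [(0.55, [177, 300]), (0.53, [191, 176])]
tray [(0.97, [200, 278])]
snack_box [(0.67, [169, 260])]
ramekin [(0.8, [176, 299])]
hair_claw_mid [(0.46, [167, 208])]
tweezers_mid []
wrist 65.70646984690485 279.9690595703371 212.39776058920404 [-2.27792124  1.7864183   0.26838357] [-550.98483364  -36.99515118  378.77802304]
pacifier_mid []
lid_mid []
clip_mid []
tongs_mid []
tray []
snack_box []
ramekin []
hair_claw_mid []
tweezers_mid []
```

View pics/side0.png

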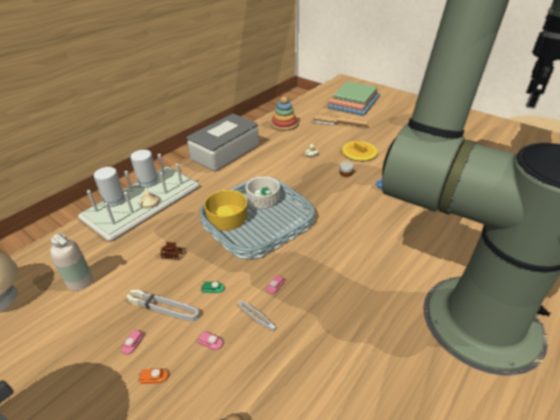

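View pics/top0.png

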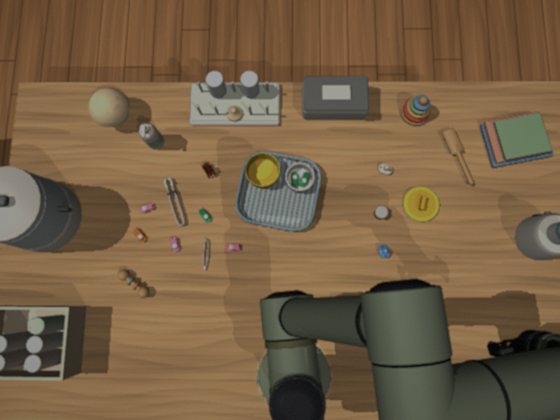

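```bash
python3 - <<'E'
import cv2
t=cv2.imread('pics/top0.png'); cv2.imwrite('pics/top0a.png',cv2.resize(t[130:290,90:290],None,fx=4,fy=4,interpolation=2)[:600])
cv2.imwrite('pics/top0b.png',cv2.resize(t[130:280,280:480],None,fx=4,fy=4,interpolation=2))
E
```

```text
(no output)
```

View pics/top0a.png

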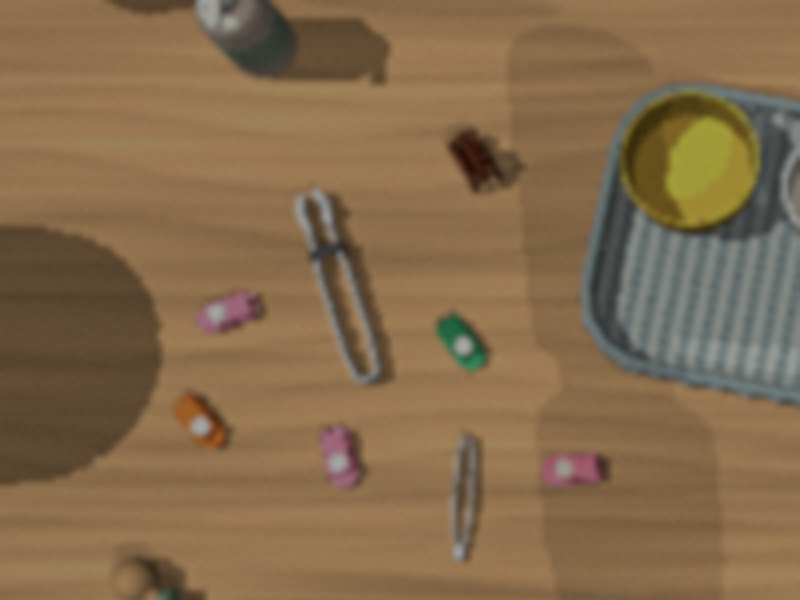

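View pics/top0b.png

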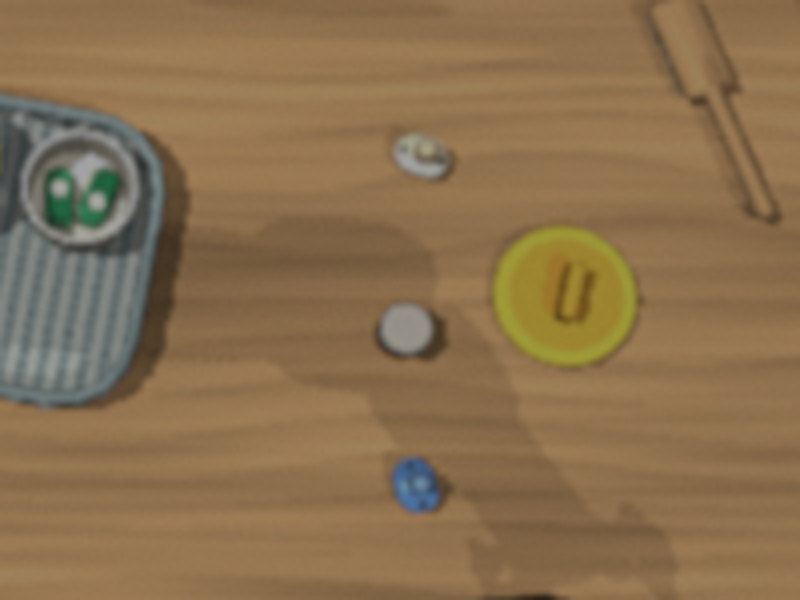

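```bash
cat > h.py <<'E'
import numpy as np, cv2
from scipy.spatial.transform import Rotation as R
from rig import env, vision
def proj_ray(s,col,row,fish):
    f=s["frame"].shape[0]/2/np.tan(np.radians(s["fov_y"])/2)
    x,y=(col-s["cx"])/f,(row-s["cy"])/f
    if fish:
        r=np.hypot(x,y); k=np.sin(r)/max(r,1e-9); d=np.array([x*k,y*k,np.cos(r)])
    else: d=np.array([x,y,1.])
    M=R.from_rotvec(np.array(s["rvec"]).ravel()).as_matrix(); t=np.array(s["tvec"]).ravel()
    return -M.T@t, M.T@d
def px2w(s,col,row,z,fish=False):
    o,d=proj_ray(s,col,row,fish); return o+d*(z-o[2])/d[2]
def w2px(s,p,fish=False):
    f=s["frame"].shape[0]/2/np.tan(np.radians(s["fov_y"])/2)
    M=R.from_rotvec(np.array(s["rvec"]).ravel()).as_matrix(); q=M@np.asarray(p,float)+np.array(s["tvec"]).ravel()
    if fish:
        rr=np.hypot(q[0],q[1]); th=np.arctan2(rr,q[2]); k=th/max(rr,1e-9); x,y=q[0]*k,q[1]*k
    else: x,y=q[0]/q[2],q[1]/q[2]
    return np.array([s["cx"]+f*x,s["cy"]+f*y])
def pose():
    o=env.observe(); q=o["tcp_rot"]; return np.array(o["eef_pos"]),R.from_quat([q[1],q[2],q[3],q[0]])
def goal(xyz,yaw,frm=None):
    """world target of TCP (pointing down), yaw = world direction (rad) of tool x (jaw), mod pi -> nearest.
    prints shift (units) and turn (units) relative to present pose"""
    p,r=pose() if frm is None else frm
    cur=np.arctan2(*r.as_matrix()[[1,0],0])
    d=(yaw-cur+np.pi/2)%np.pi-np.pi/2
    X=np.array([np.cos(cur+d),np.sin(cur+d),0]);Y=np.array([0,0,-1.]);Z=np.cross(X,Y)
    g=R.from_matrix(np.c_[X,Y,Z]); turn=(r.inv()*g).as_rotvec()/0.5
    sh=r.inv().apply(np.asarray(xyz)-p)/300
    print("pos",p.round(1),"yaw",round(cur,3),"dyaw",round(d,3),"shift",sh.round(3),"turn",turn.round(3)); return sh,turn
def st():
    o=env.observe(); p,r=pose(); m=r.as_matrix()
    print("t",round(o["t"],2),"p",p.round(1),"x",m[:,0].round(3),"y",m[:,1].round(3),"F",o["ft_force"].round(1),"g",round(o["gripper_width"],3),"j",o["joint_pos"].round(2))
def snap(n,f,crop=None,scale=1):
    s=vision.snapshot(n); im=s["frame"][:,:,::-1]
    if crop: im=im[crop[1]:crop[3],crop[0]:crop[2]]
    if scale!=1: im=cv2.resize(im,None,fx=scale,fy=scale,interpolation=2)
    cv2.imwrite("pics/"+f,im); return s
E
python3 - <<'E'
from h import *
st()
s=vision.snapshot("top")
for n,c,r,z in [("pac",385.5,169,13),("lid",421.2,204,11),("bar1",420,207,35),("blue",384,251,13),("clip",205.5,215.5,10),("clipA",202,211,8),("clipB",210,220.5,8),("tongTip",169,178.5,12),("tongBend",182.5,224.5,12),("tweez",206.5,254,5),("box",262.5,170.3,52),("ram",300,177,46),("cap",381.7,212.5,20),("claw",208,169.5,20),("trayL",240,200,36),("trayR",318,205,36)]:
    print(n,px2w(s,c,r,z).round(1))
s=vision.snapshot("side")
for n,c,r,z in [("pac",311,152,13),("lid",359,151,11),("clip",211.5,287,10),("box",225.5,200,52),("ram",262.5,186,46)]:
    print(n,px2w(s,c,r,z).round(1))
E
```

```text
t 1.5 p [ 131.2 -534.1  231.3] x [ 0.238 -0.971 -0.   ] y [-0.  0. -1.] F [ 1.   1.2 -0.5] g 1.0 j [-1.46  0.33 -0.19  1.05 -0.    1.44]
pac [ 637.3 -294.8   13. ]
lid [ 523.3 -404.3   11. ]
bar1 [ 509.3 -393.1   35. ]
blue [ 373.1 -281.    13. ]
clip [483.2 283.1  10. ]
clipA [498.1 295.2   8. ]
clipB [467.4 268.4   8. ]
tongTip [604.  406.1  12. ]
tongBend [453.5 355.2  12. ]
tweez [360.8 276.4   5. ]
box [621.8 100.3  52. ]
ram [601.9 -18.1  46. ]
cap [ 493.8 -276.4   20. ]
claw [632.4 278.6  20. ]
trayL [529.1 170.9  36. ]
trayR [514.1 -74.8  36. ]
pac [ 638.4 -289.8   13. ]
lid [ 522.1 -393.6   11. ]
clip [484.3 290.7  10. ]
box [637.6  90.8  52. ]
ram [608.3 -20.9  46. ]
```

```bash
python3 - <<'E'
from h import *
s=vision.snapshot("wrist"); o,d=proj_ray(s,s["cx"],s["cy"],True); print("cam",o,d)
p,r=pose(); print("cam in tool",r.inv().apply(o-p), r.inv().apply(d)); M=R.from_rotvec(np.array(s["rvec"]).ravel()).as_matrix(); print((r.inv().as_matrix()@M.T).round(2))
goal([600,-300,230],-0.25)
E
```

```text
cam [ 205.08157909 -517.00954453  372.90919605] [-0.28535308 -0.07000273 -0.95586256]
cam in tool [   0.98646514 -141.63204191   75.86865814] [-2.95739716e-05  9.55860590e-01 -2.93820579e-01]
[[ 1.   -0.   -0.  ]
 [ 0.   -0.29  0.96]
 [-0.   -0.96 -0.29]]
pos [ 131.2 -534.1  231.3] yaw -1.33 dyaw 1.08 shift [-0.385  0.004  1.704] turn [-0.   -2.16 -0.  ]
```

```bash
python3 -m crank '[[[-0.2,0,0.2],[0,-0.3,0]],[[-0.2,0,0.4],[0,-0.6,0]],[[-0.2,0,0.6],[0,-1,0]],[[-0.2,0,0.8],[0,-1,0]],[[-0.2,0,0.9],[0,-1,0]],[[-0.2,0,0.9],[0,-1,0]]]' 1 40; python3 - <<'E'
from h import *
st(); goal([600,-300,230],-0.25)
E
```

```text
t: 2.4
eef_pos: [381.4, -410.5, 231.1]
tcp_rot: [0.648, -0.648, 0.284, -0.284]
ft_force: [-0.1, -0.0, 0.0]
gripper_width: 1.006
t 2.4 p [ 381.4 -410.5  231.1] x [ 0.678 -0.735  0.   ] y [ 0. -0. -1.] F [-0.1 -0.   0. ] g 1.006 j [-0.95  0.35 -0.17  1.06  0.    1.44]
pos [ 381.4 -410.5  231.1] yaw -0.826 dyaw 0.576 shift [0.223 0.004 0.785] turn [-0.000e+00 -1.151e+00  1.000e-03]
```

```bash
python3 -m crank '[[[0.06,0,0.2],[0,-0.4,0]],[[0.12,0,0.4],[0,-0.7,0]],[[0.18,0,0.6],[0,-1,0]],[[0.22,0,0.78],[0,-1,0]],[[0.22,0,0.78],[0,-1,0]],[[0.22,0,0.78],[0,-1,0]]]'; python3 - <<'E'
from h import *
s=snap("wrist","w1.png"); st()
print(vision.boxes_of("wrist","pacifier_mid")[:3],vision.boxes_of("wrist","lid_mid")[:2])
for q in [(637,-295,13),(523,-404,35),(373,-281,13)]: print(w2px(s,q,True))
E
```

```text
t: 3.15
eef_pos: [595.1, -303.0, 230.9]
tcp_rot: [-0.697, 0.698, -0.117, 0.116]
ft_force: [-0.4, -0.1, -0.7]
gripper_width: 1.001
t 3.2 p [ 594.8 -303.4  231.2] x [ 0.945 -0.326 -0.001] y [-0.001 -0.    -1.   ] F [-0.4 -0.7 -0.1] g 0.999 j [-0.58  0.55  0.16  1.18 -0.    1.32]
[{'position': [160.6, 312.9], 'score': 0.62}] [{'position': [271.8, 252.9], 'score': 0.68}]
[312.25668772 163.54348821]
[249.41498629 284.47389418]
[110.93391118 223.74060863]
```

View pics/w1.png

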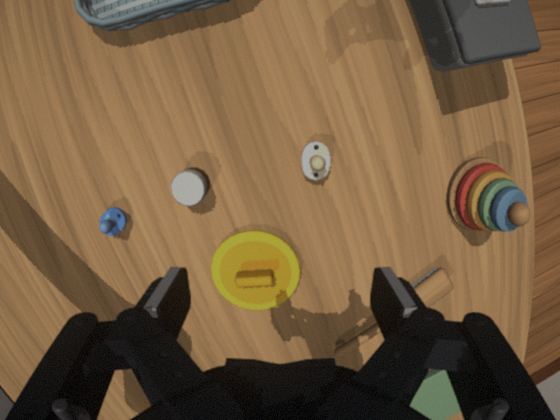

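```bash
python3 - <<'E'
from h import *
s=snap("wrist","w2.png",(200,120,340,320),4)
c=s["frame"][120:320,200:340,::-1]; cv2.imwrite("pics/w2.png",cv2.resize(c,None,fx=3,fy=3,interpolation=2))
for q in [(316,146.5),(314.5,177)]: print(px2w(s,*q,16,True))
print(px2w(s,315.5,161.5,14,True))
for q in [(237,279.5),(273,279)]: print(px2w(s,*q,33,True))
print(px2w(s,254.5,270.5,9,True))
E
```

```text
[ 646.67934765 -278.51172181   16.        ]
[ 634.55928398 -310.67339384   16.        ]
[ 641.09971816 -294.63857858   14.        ]
[ 510.30595672 -394.82090315   33.        ]
[ 551.39136048 -407.72451112   33.        ]
[ 528.5653757  -401.04934607    9.        ]
```

View pics/w2.png

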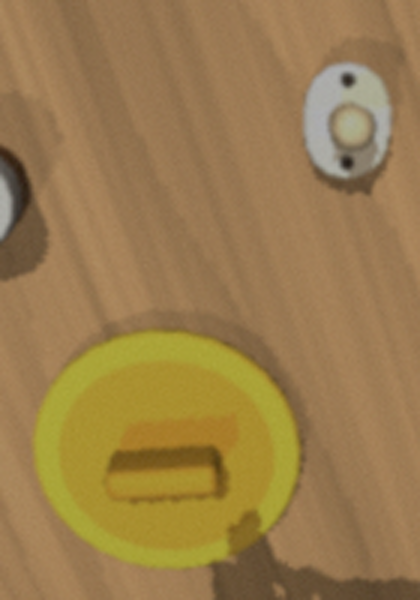

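```bash
python3 - <<'E'
from h import *
goal([640.5,-293.5,2],-0.33); st()
s=vision.snapshot("wrist"); print(px2w(s,254,280.7,35,True),px2w(s,315.7,160.3,14,True))
E
```

```text
pos [ 595.  -303.6  231.6] yaw -0.332 dyaw 0.002 shift [0.132 0.765 0.081] turn [ 0.    -0.005 -0.   ]
t 3.35 p [ 595.  -303.6  231.6] x [ 0.945 -0.326 -0.   ] y [-0. -0. -1.] F [ 0.2 -0.1  0.1] g 1.002 j [-0.58  0.55  0.16  1.18 -0.    1.32]
[ 529.87485928 -401.70437978   35.        ] [ 641.95333174 -293.38673531   14.        ]
```

```bash
python3 -m crank '[[[0.135,0.2,0.081],[0,0,0]],[[0.135,0.4,0.081],[0,0,0]],[[0.135,0.58,0.081],[0,0,0]],[[0.135,0.68,0.081],[0,0,0]],[[0.135,0.73,0.081],[0,0,0]],[[0.135,0.765,0.081],[0,0,0]],[[0.135,0.765,0.081],[0,0,0]]]'; python3 - <<'E'
from h import *
st()
s=snap("side","s1.png",(220,90,420,240),4)
E
python3 -m crank '[[[0,0,0],[0,0,0]],[[0,0,0],[0,0,0]],[[0,0,0],[0,0,0]],[[0,0,0],[0,0,0]],[[0,0,0],[0,0,0]],[[0,0,0],[0,0,0]]]' 0.2 30
python3 - <<'E'
from h import *
st()
s=snap("side","s2.png",(220,90,420,240),4)
E
```

```text
t: 4.28
eef_pos: [642.8, -292.9, 2.4]
tcp_rot: [-0.697, 0.698, -0.116, 0.117]
ft_force: [-0.2, 1.3, 1.1]
gripper_width: 1.002
t 4.28 p [ 642.8 -292.9    2.4] x [ 0.946 -0.324  0.001] y [ 0.001 -0.    -1.   ] F [-0.2  1.3  1.1] g 1.002 j [-0.53  0.81  0.02  0.78 -0.    1.37]
t: 5.08
eef_pos: [642.8, -292.6, 2.4]
tcp_rot: [-0.697, 0.698, -0.116, 0.116]
ft_force: [-0.9, 0.2, 5.6]
gripper_width: 0.359
t 5.08 p [ 642.8 -292.6    2.4] x [ 0.946 -0.324  0.001] y [ 0.001 -0.    -1.   ] F [-0.9  0.2  5.6] g 0.359 j [-0.53  0.81  0.02  0.78  0.    1.37]
```

View pics/s2.png

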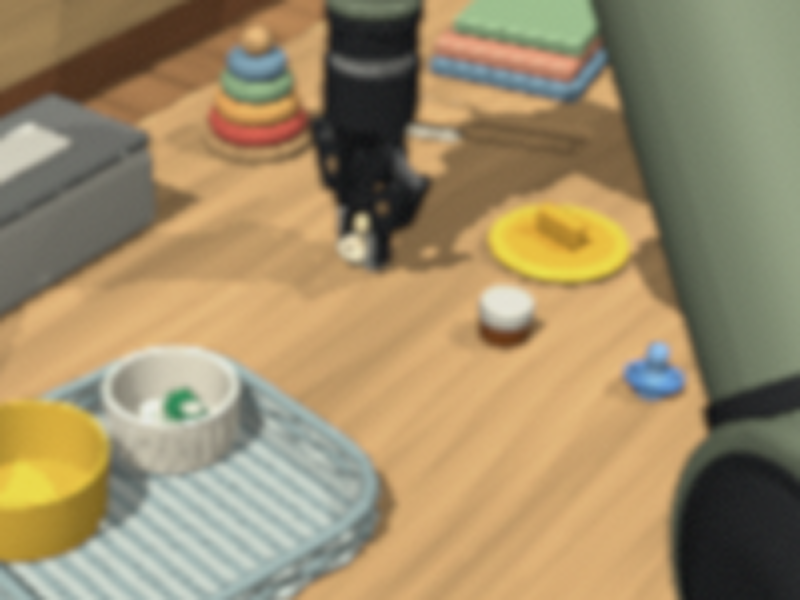

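```bash
python3 -m crank '[[[0,-0.2,0],[0,0,0]],[[0,-0.4,0],[0,0,0]],[[0,-0.6,0],[0,0,0]],[[-0.05,-0.65,0.2],[0,0,0]],[[-0.1,-0.65,0.4],[0,0,0]],[[-0.15,-0.65,0.6],[0,0,0]],[[-0.2,-0.65,0.7],[0,0,0]],[[-0.2,-0.65,0.75],[0,0,0]],[[-0.2,-0.65,0.75],[0,0,0]],[[-0.2,-0.65,0.75],[0,0,0]]]'; python3 - <<'E'
from h import *
st()
s=snap("wrist","w3.png")
for t in ["snack_box","ramekin","tray"]: print(t,vision.boxes_of("wrist",t)[:2])
E
```

```text
t: 6.38
eef_pos: [658.8, -61.6, 196.5]
tcp_rot: [-0.697, 0.698, -0.117, 0.117]
ft_force: [0.3, -0.1, -0.3]
gripper_width: 0.36
t 6.38 p [658.8 -61.6 196.5] x [ 0.946 -0.326  0.   ] y [-0.    -0.001 -1.   ] F [ 0.3 -0.1 -0.3] g 0.36 j [-0.2   0.56  0.08  1.09 -0.    1.7 ]
snack_box [{'position': [46.5, 185.2], 'score': 0.68}]
ramekin [{'position': [168.2, 208.8], 'score': 0.62}]
tray [{'position': [124.7, 130.9], 'score': 0.8}]
```

View pics/w3.png

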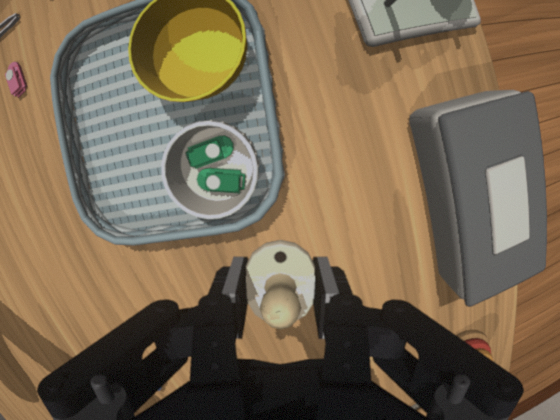

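```bash
python3 -m crank '[[[-0.15,0,0.15],[0,0,0]],[[-0.29,0,0.25],[0,0,0]],[[-0.29,0,0.25],[0,0,0]],[[-0.29,0,0.25],[0,0,0]]]'; python3 - <<'E'
from h import *
st()
s=snap("wrist","w4.png")
for t in ["snack_box","ramekin","tray"]: print(t,vision.boxes_of("wrist",t)[:2])
E
```

```text
t: 7.08
eef_pos: [601.3, 38.4, 197.2]
tcp_rot: [-0.697, 0.698, -0.116, 0.117]
ft_force: [0.3, 0.1, -0.9]
gripper_width: 0.365
t 7.08 p [601.3  38.4 197.2] x [ 0.946 -0.324  0.001] y [ 0.001 -0.001 -1.   ] F [ 0.3  0.1 -0.9] g 0.365 j [-0.06  0.45 -0.1   1.02 -0.    1.84]
snack_box [{'position': [122.7, 279.8], 'score': 0.63}]
ramekin [{'position': [225.1, 308.3], 'score': 0.88}]
tray [{'position': [182.1, 198.9], 'score': 0.79}]
```

View pics/w4.png

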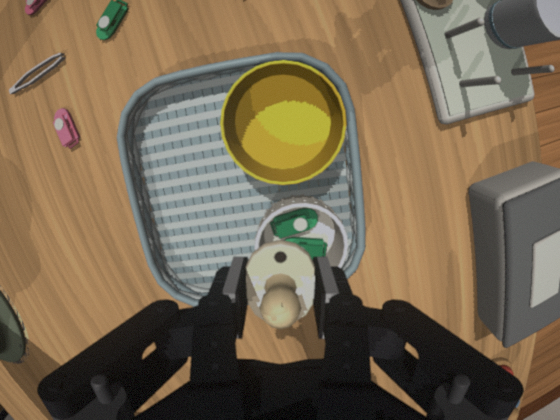

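```bash
cat >> h.py <<'E'
def circ(s,z,lo,hi,roi,fish=True):
    x0,y0,x1,y1=roi
    hsv=cv2.cvtColor(s["frame"],cv2.COLOR_RGB2HSV); m=cv2.inRange(hsv,lo,hi); k=np.zeros_like(m); k[y0:y1,x0:x1]=m[y0:y1,x0:x1]
    cs,_=cv2.findContours(k,cv2.RETR_EXTERNAL,cv2.CHAIN_APPROX_NONE); c=max(cs,key=cv2.contourArea); h=cv2.convexHull(c)[:,0]
    W=np.array([px2w(s,*q,z,fish)[:2] for q in h])
    A=np.c_[2*W,np.ones(len(W))]; a=np.linalg.lstsq(A,(W**2).sum(1),rcond=None)[0]
    rad=np.sqrt(a[2]+a[0]**2+a[1]**2); res=np.abs(np.hypot(*(W-a[:2]).T)-rad).max()
    print("circle",a[:2].round(1),"r",rad.round(1),"res",res.round(1)); return a[:2]
E
python3 - <<'E'
from h import *
s=vision.snapshot("wrist")
print(circ(s,57,(20,120,60),(35,255,255),(190,40,370,210)))
for q in [(221,122),(345,122),(284,61),(288,185)]: print(px2w(s,*q,57,True))
for q in [(255,243),(350,243),(127,125),(157,275),(360,250)]: print(px2w(s,*q,46 if q[1]==243 else 36,True))
goal([622,97,197],-0.33)
# where pacifier shows vs tcp
for q in [(267,15),]: pass
E
```

```text
circle [627.7 102.1] r 54.5 res 0.5
[627.66446802 102.08075007]
[577.23117314 119.96123637  57.        ]
[678.60690885  85.22586655  57.        ]
[645.63812815 151.77595499  57.        ]
[613.7318256  47.8543778  57.       ]
[564.53297989   1.46981179  46.        ]
[652.72072979 -29.39091144  46.        ]
[483.02624509 154.95840307  36.        ]
[444.6228574   -4.03997046  36.        ]
[661.70144293 -45.3694229   36.        ]
pos [601.2  38.  196.6] yaw -0.332 dyaw 0.002 shift [ 0.001 -0.001  0.209] turn [ 0.    -0.003  0.   ]
```

```bash
python3 - <<'E'
from h import *
goal([627,100,13],-0.33)
E
```

```text
pos [601.2  38.  196.6] yaw -0.332 dyaw 0.002 shift [0.014 0.612 0.223] turn [ 0.    -0.003  0.   ]
```

```bash
python3 -m crank '[[[0.014,0,0.15],[0,0,0]],[[0.014,0.1,0.22],[0,0,0]],[[0.014,0.3,0.22],[0,0,0]],[[0.014,0.45,0.22],[0,0,0]],[[0.014,0.53,0.22],[0,0,0]],[[0.014,0.57,0.22],[0,0,0]],[[0.014,0.595,0.22],[0,0,0]],[[0.014,0.61,0.22],[0,0,0]],[[0.014,0.61,0.22],[0,0,0]],[[0.014,0.61,0.22],[0,0,0]]]'; python3 - <<'E'
from h import *
st()
s=snap("wrist","w5.png")
E
```

```text
t: 8.57
eef_pos: [626.6, 100.2, 14.6]
tcp_rot: [0.698, -0.697, 0.116, -0.117]
ft_force: [-0.4, 0.6, 0.1]
gripper_width: 0.363
t 8.57 p [626.6 100.2  14.6] x [ 0.946 -0.324  0.001] y [ 0.001  0.    -1.   ] F [-0.4  0.6  0.1] g 0.363 j [ 0.04  0.68 -0.21  0.68  0.    1.94]
```

View pics/w5.png

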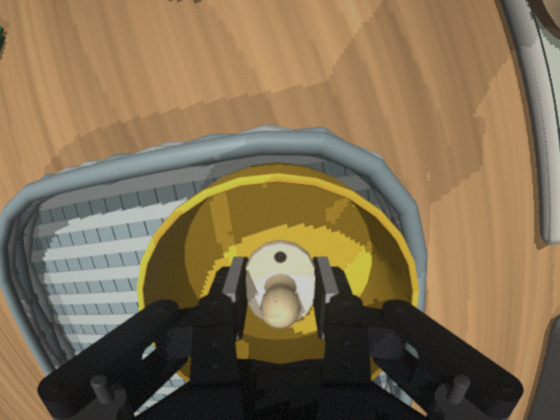

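```bash
python3 -m crank '[[[0,0.003,0],[0,0,0]],[[0,0.006,0],[0,0,0]],[[0,0.006,0],[0,0,0]]]'; python3 -m crank '[[[0,0,0],[0,0,0]],[[0,0,0],[0,0,0]],[[0,0,0],[0,0,0]],[[0,-0.1,0],[0,0,0]],[[0,-0.3,0],[0,0,0]],[[0,-0.5,0],[0,0,0]],[[0,-0.6,0],[0,0,0]],[[0,-0.6,-0.15],[0,0,0]],[[0,-0.6,-0.3],[0,0,0]],[[0,-0.6,-0.3],[0,0,0]]]' 0.6; python3 - <<'E'
from h import *
st()
s=snap("wrist","w6.png")
goal([529,-401.5,150],1.267); goal([627,102,150],1.267)
E
```

```text
t: 9.0
eef_pos: [626.2, 100.1, 12.5]
tcp_rot: [0.698, -0.697, 0.116, -0.116]
ft_force: [-0.7, 0.4, 3.6]
gripper_width: 0.362
t: 10.25
eef_pos: [596.0, 12.6, 192.1]
tcp_rot: [-0.697, 0.697, -0.118, 0.117]
ft_force: [-0.6, -0.6, 0.3]
gripper_width: 0.605
t 10.25 p [596.   12.6 192.1] x [ 0.945 -0.328 -0.   ] y [-0.001 -0.    -1.   ] F [-0.6 -0.6  0.3] g 0.605 j [-0.1   0.44 -0.13  1.01 -0.    1.8 ]
pos [596.6  14.  192.1] yaw -0.332 dyaw -1.542 shift [ 0.239  0.14  -1.383] turn [-1.000e-03  3.084e+00 -1.000e-03]
pos [596.6  14.  192.1] yaw -0.332 dyaw -1.542 shift [0.    0.141 0.31 ] turn [-1.000e-03  3.084e+00 -1.000e-03]
```

View pics/w6.png

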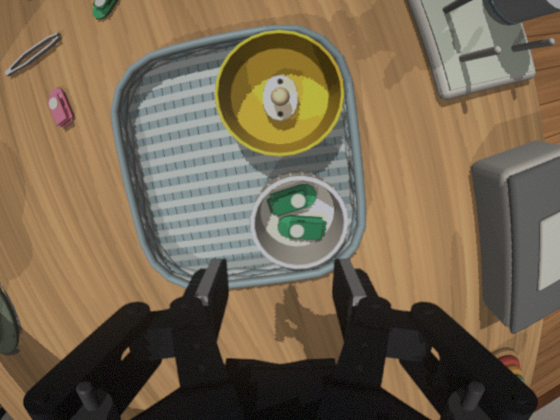

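```bash
python3 -m crank '[[[0,0,-0.2],[0,-0.35,0]],[[0,0,-0.4],[0,-0.7,0]],[[0,0,-0.6],[0,-1,0]],[[0.02,0,-0.8],[0,-1,0]],[[0.04,0,-0.95],[0,-1,0]],[[0.04,0,-0.95],[0,-1,0]]]' 0.6; python3 - <<'E'
from h import *
st(); 
p,r=pose(); goal([529,-401.5,180],1.267)
E
```

```text
t: 11.05
eef_pos: [516.0, -260.8, 191.8]
tcp_rot: [-0.705, 0.705, 0.059, -0.059]
ft_force: [-0.5, 0.6, -0.4]
gripper_width: 0.602
t 11.05 p [ 516.  -260.8  191.8] x [0.986 0.166 0.001] y [ 0.001 -0.    -1.   ] F [-0.5  0.6 -0.4] g 0.602 j [-0.6   0.41 -0.18  0.98  0.    0.81]
pos [ 516.  -260.8  191.8] yaw 0.166 dyaw 1.101 shift [-0.035  0.039 -0.47 ] turn [ 1.000e-03 -2.201e+00  0.000e+00]
```

```bash
python3 -m crank '[[[0.05,0,-0.2],[0,-0.35,0]],[[0.1,0,-0.4],[0,-0.7,0]],[[0.12,0,-0.5],[0,-1,0]],[[0.12,0,-0.5],[0,-1,0]]]' 0.6;python3 -m crank '[[[0,0,0],[0,-0.35,0]],[[0,0,0],[0,-0.7,0]],[[0,0,0],[0,-1,0]],[[0,0,0],[0,-1.0,0]]]' 0.6; python3 - <<'E'
from h import *
st(); 
s=snap("wrist","w7.png")
goal([529,-401.5,40],1.267)
E
```

```text
t: 11.55
eef_pos: [578.1, -400.3, 190.7]
tcp_rot: [0.668, -0.668, -0.233, 0.232]
ft_force: [0.6, 1.0, -1.1]
gripper_width: 0.596
t: 12.05
eef_pos: [577.3, -397.8, 192.0]
tcp_rot: [0.59, -0.589, -0.39, 0.39]
ft_force: [-0.1, 0.1, 0.1]
gripper_width: 0.599
t 12.05 p [ 577.3 -397.8  192. ] x [0.39  0.921 0.001] y [-0.     0.001 -1.   ] F [-0.1  0.1  0.1] g 0.599 j [-0.71  0.64  0.21  1.14  0.   -0.31]
pos [ 577.2 -398.2  192.1] yaw 1.169 dyaw 0.098 shift [-0.073  0.507  0.143] turn [-0.001 -0.196  0.001]
```

View pics/w7.png

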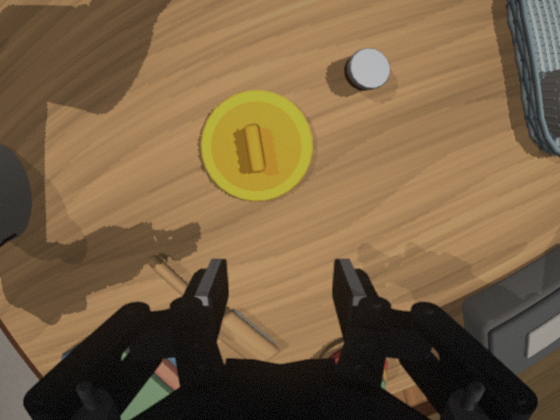

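```bash
python3 - <<'E'
from h import *
s=vision.snapshot("wrist")
c=circ(s,11,(20,120,60),(35,255,255),(190,80,330,215))
a,b=[px2w(s,*q,34,True) for q in [(252,126),(257.5,169)]]; print(a,b,(a+b)/2); y=np.arctan2(*(a-b)[1::-1]); print(y)
goal([*((a+b)[:2]/2),40],y+np.pi/2)
goal([*c,40],y+np.pi/2)
c=s["frame"][80:215,190:330,::-1]; cv2.imwrite("pics/w8.png",cv2.resize(c,None,fx=4,fy=4,interpolation=2))
E
```

```text
circle [ 527.8 -403.1] r 56.7 res 0.5
[ 508.07486555 -396.69680477   34.        ] [ 546.86491831 -408.20758088   34.        ] [ 527.46989193 -402.45219282   34.        ]
2.8531242474372442
pos [ 577.1 -398.6  192.1] yaw 1.169 dyaw 0.113 shift [-0.077  0.507  0.147] turn [-0.001 -0.227  0.001]
pos [ 577.1 -398.6  192.1] yaw 1.169 dyaw 0.113 shift [-0.078  0.507  0.145] turn [-0.001 -0.227  0.001]
```

View pics/w8.png

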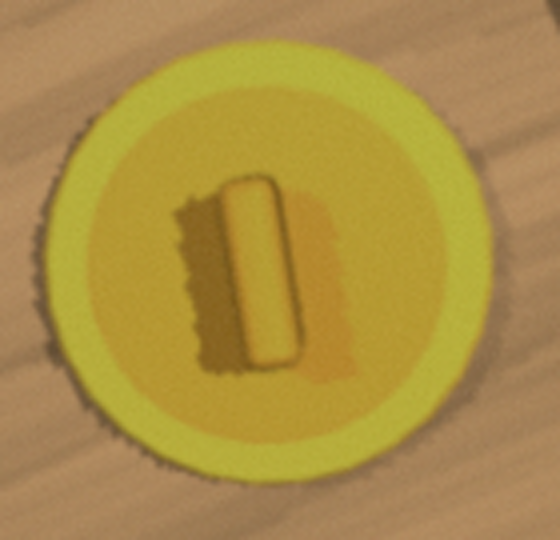

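```bash
python3 -m crank '[[[-0.078,0.1,0.146],[0,-0.227,0]],[[-0.078,0.3,0.146],[0,-0.227,0]],[[-0.078,0.45,0.146],[0,-0.227,0]],[[-0.078,0.53,0.146],[0,-0.227,0]],[[-0.078,0.57,0.146],[0,-0.227,0]],[[-0.078,0.592,0.146],[0,-0.227,0]],[[-0.078,0.592,0.146],[0,-0.227,0]]]'; python3 - <<'E'
from h import *
st()
E
python3 -m crank '[[[0,0,0],[0,0,0]],[[0,0,0],[0,0,0]],[[0,0,0],[0,0,0]],[[0,0,0],[0,0,0]],[[0,0,0],[0,0,0]],[[0,0,0],[0,0,0]]]' 0.05 60
python3 - <<'E'
from h import *
st()
E
```

```text
t: 13.02
eef_pos: [527.7, -404.9, 15.0]
tcp_rot: [-0.566, 0.567, 0.423, -0.423]
ft_force: [-0.5, 0.2, 0.7]
gripper_width: 0.601
t 13.03 p [ 527.7 -404.9   15. ] x [ 0.284  0.959 -0.   ] y [ 0.001 -0.001 -1.   ] F [-0.5  0.2  0.7] g 0.601 j [-0.77  0.73 -0.11  0.73 -0.   -0.48]
t: 13.78
eef_pos: [527.9, -405.3, 15.6]
tcp_rot: [-0.566, 0.567, 0.423, -0.423]
ft_force: [-0.3, 0.3, 5.9]
gripper_width: 0.149
t 13.78 p [ 527.9 -405.3   15.6] x [ 0.283  0.959 -0.001] y [ 0.002 -0.001 -1.   ] F [-0.3  0.3  5.9] g 0.149 j [-0.77  0.73 -0.11  0.73  0.   -0.48]
```

```bash
python3 -m crank '[[[0,-0.1,0],[0,0,0]],[[0,-0.3,0],[0,0,0]],[[0,-0.45,0],[0,0,0]],[[0.1,-0.55,0],[0,0,0]],[[0.3,-0.55,0],[0,0,0]],[[0.5,-0.55,-0.05],[0,0,0]],[[0.7,-0.55,-0.1],[0,0,0]],[[0.85,-0.55,-0.1],[0,0,0]],[[1.0,-0.55,-0.1],[0,0,0]],[[1.0,-0.55,-0.1],[0,0,0]],[[1.0,-0.55,-0.1],[0,0,0]]]'; python3 - <<'E'
from h import *
st()
s=snap("wrist","w9.png")
goal([720,70,180],1.282)
E
```

```text
t: 15.15
eef_pos: [640.7, -125.6, 179.1]
tcp_rot: [0.566, -0.566, -0.423, 0.424]
ft_force: [-0.1, 0.1, -0.4]
gripper_width: 0.149
t 15.15 p [ 640.7 -125.6  179.1] x [ 0.283  0.959 -0.001] y [-0.001 -0.    -1.   ] F [-0.1  0.1 -0.4] g 0.149 j [-0.31  0.55  0.03  1.05 -0.   -0.02]
pos [ 640.6 -126.3  179.1] yaw 1.283 dyaw -0.001 shift [ 0.702 -0.003 -0.068] turn [-0.001  0.001 -0.001]
```

View pics/w9.png

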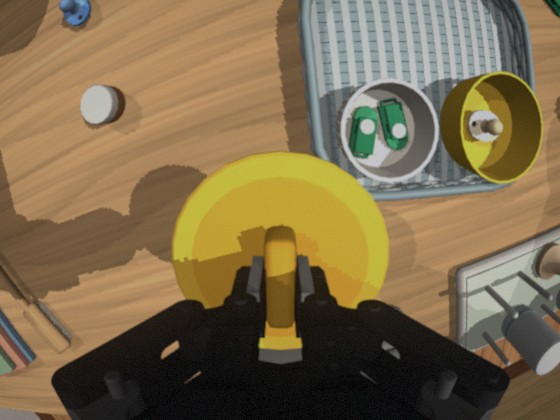

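```bash
python3 - <<'E'
from h import *
s=vision.snapshot("wrist")
circ(s,57,(20,120,60),(35,255,255),(432,60,560,195))
p,_=pose()
circ(s,p[2]-15.6+9,(20,120,60),(35,255,255),(160,130,400,310))
print(p)
E
python3 -m crank '[[[0.2,0,-0.068],[0,0,0]],[[0.4,0,-0.068],[0,0,0]],[[0.6,0,-0.068],[0,0,0]],[[0.67,0,-0.068],[0,0,0]],[[0.7,0,-0.068],[0,0,0]],[[0.7,0,-0.068],[0,0,0]],[[0.7,0,-0.068],[0,0,0]]]'; python3 - <<'E'
from h import *
st()
s=snap("wrist","w10.png")
E
```

```text
circle [625.5  92.6] r 60.8 res 9.9
circle [ 637.2 -125.6] r 55.1 res 24.1
[ 640.62343407 -126.65838588  179.2064894 ]
t: 16.12
eef_pos: [719.9, 68.0, 179.4]
tcp_rot: [-0.567, 0.567, 0.422, -0.423]
ft_force: [-0.1, -0.0, 0.1]
gripper_width: 0.149
t 16.12 p [719.9  68.  179.4] x [ 0.286  0.958 -0.001] y [-0. -0. -1.] F [-0.1 -0.   0.1] g 0.149 j [-0.01  0.69  0.27  1.15 -0.    0.28]
```

View pics/w10.png

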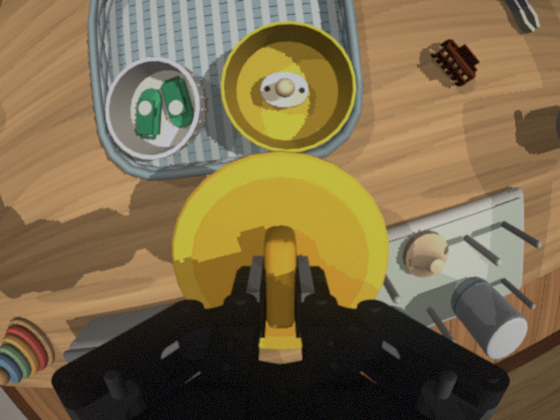

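```bash
python3 - <<'E'
from h import *
from scipy.optimize import least_squares
s=vision.snapshot("wrist"); p,_=pose()
hsv=cv2.cvtColor(s["frame"],cv2.COLOR_RGB2HSV); m=cv2.inRange(hsv,(20,120,60),(35,255,255))
def fit(P,z):
    W=np.array([px2w(s,*q,z,True)[:2] for q in P]); r=least_squares(lambda a:np.hypot(*(W-a[:2]).T)-a[2],[*W.mean(0),50],loss="soft_l1")
    print(r.x.round(1),np.abs(r.fun).max().round(1)); return r.x
# box: leftmost/rightmost per row 30..130, outermost
P=[]
for y in range(28,125,4):
    xs=np.where(m[y,205:375])[0]+205; P+= [(xs[0],y),(xs[-1],y)]
fit(P,57.5)
P=[]
for y in range(160,236,4):
    xs=np.where(m[y,160:400])[0]+160; P+= [(xs[0],y),(xs[-1]+1,y)]
for z in (8,10): fit(P,p[2]-15.6+z)
print(p)
E
```

```text
[627.7 102.   54. ] 0.6
[719.9  68.1  57.2] 0.4
[718.9  68.4  56.4] 0.4
[719.97085294  68.32611656 179.56023687]
```

```bash
python3 - <<'E'
from h import *
goal([627.7,102,68],1.282)
E
```

```text
pos [720.   68.3 179.6] yaw 1.281 dyaw 0.001 shift [0.02  0.372 0.327] turn [ 0.    -0.001 -0.001]
```

```bash
python3 -m crank '[[[0.02,0,0.15],[0,0,0]],[[0.02,0,0.28],[0,0,0]],[[0.02,0,0.327],[0,0,0]],[[0.02,0.15,0.327],[0,0,0]],[[0.02,0.25,0.327],[0,0,0]],[[0.02,0.3,0.327],[0,0,0]],[[0.02,0.33,0.327],[0,0,0]],[[0.02,0.33,0.327],[0,0,0]]]'; python3 - <<'E'
from h import *
st(); goal([627.7,102,67.8],1.282)
E
```

```text
t: 17.23
eef_pos: [627.9, 103.4, 80.5]
tcp_rot: [-0.566, 0.567, 0.423, -0.423]
ft_force: [-0.2, -0.5, -0.5]
gripper_width: 0.147
t 17.23 p [627.9 103.4  80.5] x [0.284 0.959 0.   ] y [ 0.  0. -1.] F [-0.2 -0.5 -0.5] g 0.147 j [ 0.05  0.61 -0.15  0.82  0.    0.33]
pos [627.9 103.4  80.5] yaw 1.283 dyaw -0.001 shift [-0.005  0.042 -0.001] turn [0.    0.002 0.   ]
```

```bash
python3 -m crank '[[[-0.005,0.015,0],[0,0,0]],[[-0.005,0.028,0],[0,0,0]],[[-0.005,0.035,0],[0,0,0]],[[-0.005,0.039,0],[0,0,0]],[[-0.005,0.042,0],[0,0,0]],[[-0.005,0.042,0],[0,0,0]]]'; python3 - <<'E'
from h import *
st(); 
E
```

```text
t: 17.98
eef_pos: [627.3, 102.2, 67.8]
tcp_rot: [-0.566, 0.566, 0.423, -0.423]
ft_force: [-0.2, -0.8, 0.2]
gripper_width: 0.15
t 17.98 p [627.3 102.2  67.8] x [0.283 0.959 0.   ] y [ 0. -0. -1.] F [-0.2 -0.8  0.2] g 0.15 j [ 0.05  0.62 -0.16  0.79 -0.    0.33]
```

```bash
python3 -m crank '[[[0,0.003,0],[0,0,0]],[[0,0.006,0],[0,0,0]],[[0,0.006,0],[0,0,0]]]'; python3 -m crank '[[[0,0,0],[0,0,0]],[[0,0,0],[0,0,0]],[[0,0,0],[0,0,0]],[[0,-0.08,0],[0,0,0]],[[0,-0.2,0],[0,0,0]],[[0,-0.35,0],[0,0,0]],[[0,-0.4,-0.15],[0,0,0]],[[0,-0.4,-0.3],[0,0,0]],[[0,-0.4,-0.3],[0,0,0]],[[0,-0.4,-0.3],[0,0,0]]]' 0.5; python3 - <<'E'
from h import *
st(); s=snap("wrist","w11.png"); snap("side","s3.png",(140,130,340,280),4)
E
```

```text
t: 18.35
eef_pos: [627.4, 102.2, 67.7]
tcp_rot: [-0.566, 0.567, 0.424, -0.423]
ft_force: [-4.4, -0.8, 9.5]
gripper_width: 0.143
t: 19.6
eef_pos: [712.6, 76.8, 184.9]
tcp_rot: [0.567, -0.566, -0.423, 0.424]
ft_force: [0.3, 0.6, 0.2]
gripper_width: 0.497
t 19.6 p [712.6  76.8 184.9] x [ 0.283  0.959 -0.   ] y [-0.002  0.    -1.   ] F [0.3 0.6 0.2] g 0.497 j [0.   0.68 0.26 1.16 0.   0.29]
```

View pics/w11.png

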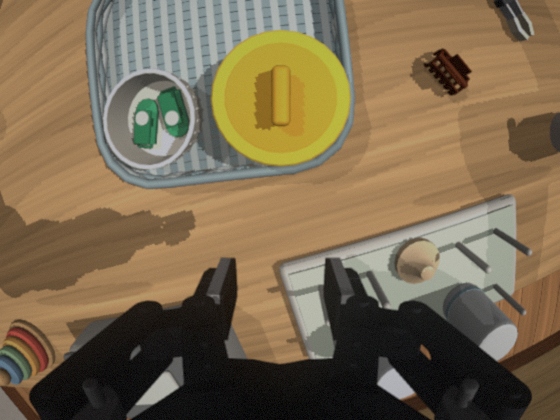

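View pics/s3.png

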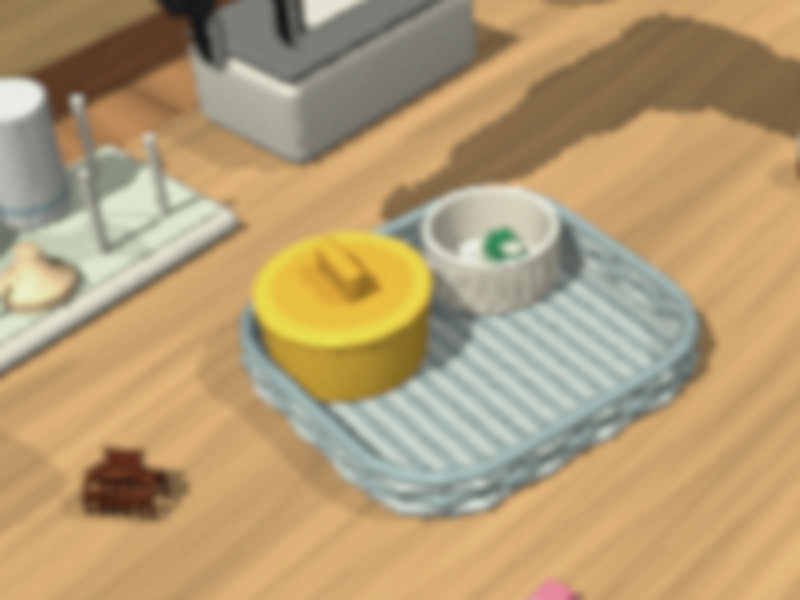

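```bash
python3 - <<'E'
from h import *
from scipy.optimize import least_squares
s=vision.snapshot("wrist")
c=circ(s,63,(20,120,60),(35,255,255),(205,25,360,172))
c=s["frame"][60:180,85:210,::-1]; cv2.imwrite("pics/w12.png",cv2.resize(c,None,fx=5,fy=5,interpolation=2))
goal([484,286,190],0)
E
```

```text
circle [627.3 101.9] r 56.1 res 0.6
pos [712.5  77.2 186. ] yaw 1.284 dyaw -1.284 shift [ 0.452 -0.013  0.928] turn [-1.000e-03  2.568e+00 -1.000e-03]
```

View pics/w12.png

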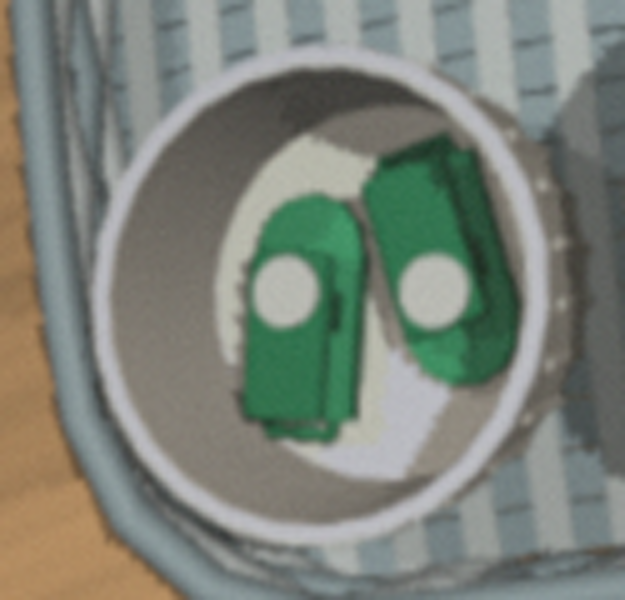

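```bash
python3 -m crank '[[[0.12,0,0.14],[0,-0.3,0]],[[0.24,0,0.28],[0,-0.6,0]],[[0.36,0,0.42],[0,-0.9,0]],[[0.5,0,0.57],[0,-1,0]],[[0.6,0,0.7],[0,-1,0]],[[0.68,0,0.78],[0,-1,0]],[[0.68,0,0.78],[0,-1,0]]]' 0.6;python3 -m crank '[[[0,0,0],[0,-0.35,0]],[[0,0,0],[0,-0.7,0]],[[0,0,0],[0,-1,0]],[[0,0,0],[0,-1.0,0]]]' 0.6; python3 - <<'E'
from h import *
st(); 
s=snap("wrist","w13.png"); print(vision.boxes_of("wrist","clip_mid")[:5])
E
```

```text
t: 20.62
eef_pos: [544.6, 341.0, 186.6]
tcp_rot: [-0.443, 0.443, 0.551, -0.551]
ft_force: [0.0, -0.8, 0.4]
gripper_width: 0.606
t: 21.12
eef_pos: [547.1, 337.8, 186.3]
tcp_rot: [0.295, -0.295, -0.643, 0.643]
ft_force: [0.6, 0.5, 0.1]
gripper_width: 0.602
t 21.12 p [547.1 337.8 186.3] x [-0.652  0.758 -0.   ] y [ 0. -0. -1.] F [0.6 0.5 0.1] g 0.602 j [ 0.44  0.53  0.    1.05 -0.   -0.27]
[{'position': [112.1, 279.9], 'score': 0.89}, {'position': [194.8, 455.4], 'score': 0.79}, {'position': [112.3, 409.0], 'score': 0.7}, {'position': [241.8, 395.4], 'score': 0.62}]
```

View pics/w13.png

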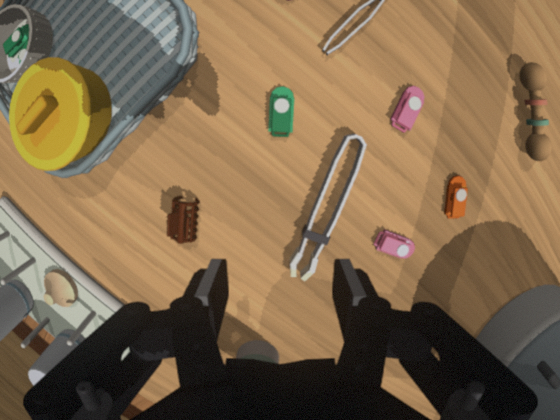

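```bash
python3 - <<'E'
from h import *
s=vision.snapshot("wrist")
c=s["frame"][70:290,250:390,::-1]; cv2.imwrite("pics/w14.png",cv2.resize(c,None,fx=2.7,fy=2.7,interpolation=2))
a,b=[px2w(s,*q,9,True) for q in [(282.3,87.5),(281.2,136)]]; print(a,b,(a+b)/2,np.hypot(*(a-b)[:2])); y=np.arctan2(*(a-b)[1::-1]); print(y)
goal([*((a+b)[:2]/2),2],y+np.pi/2)
m=(a+b)/2; print(w2px(s,[*m[:2],9],True))
E
```

```text
[469.08158644 272.21575591   9.        ] [505.90330513 302.4682044    9.        ] [487.49244578 287.34198015   9.        ] 47.65553070197673
-2.453823513297924
pos [547.1 338.1 186.2] yaw 2.281 dyaw -0.023 shift [0.001 0.614 0.261] turn [ 0.     0.045 -0.   ]
[281.74955406 111.72827327]
```

View pics/w14.png

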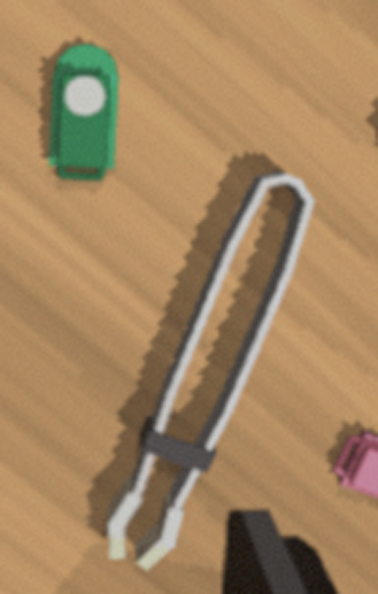

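```bash
python3 -m crank '[[[0.001,0,0.15],[0,0.045,0]],[[0.001,0.1,0.261],[0,0.045,0]],[[0.001,0.3,0.261],[0,0.045,0]],[[0.001,0.45,0.261],[0,0.045,0]],[[0.001,0.54,0.261],[0,0.045,0]],[[0.001,0.59,0.261],[0,0.045,0]],[[0.001,0.614,0.261],[0,0.045,0]],[[0.001,0.614,0.261],[0,0.045,0]]]'; python3 - <<'E'
from h import *
st()
E
python3 -m crank '[[[0,0,0],[0,0,0]],[[0,0,0],[0,0,0]],[[0,0,0],[0,0,0]],[[0,0,0],[0,0,0]],[[0,0,0],[0,0,0]]]' 0.1 40
python3 - <<'E'
from h import *
st(); snap("wrist","w15.png")
E
```

```text
t: 22.28
eef_pos: [487.9, 287.8, 2.1]
tcp_rot: [-0.301, 0.302, 0.64, -0.639]
ft_force: [1.4, -0.9, -0.2]
gripper_width: 0.6
t 22.27 p [487.9 287.8   2.1] x [-0.636  0.771 -0.   ] y [ 0.001  0.    -1.   ] F [ 1.4 -0.9 -0.2] g 0.6 j [ 0.4   0.61 -0.41  0.55 -0.   -0.29]
t: 22.9
eef_pos: [488.4, 288.1, 3.0]
tcp_rot: [-0.301, 0.302, 0.64, -0.639]
ft_force: [-1.0, -0.2, 5.6]
gripper_width: 0.258
t 22.9 p [488.4 288.1   3. ] x [-0.637  0.771 -0.001] y [ 0.002  0.001 -1.   ] F [-1.  -0.2  5.6] g 0.258 j [ 0.4   0.6  -0.41  0.55  0.   -0.29]
```

View pics/w15.png

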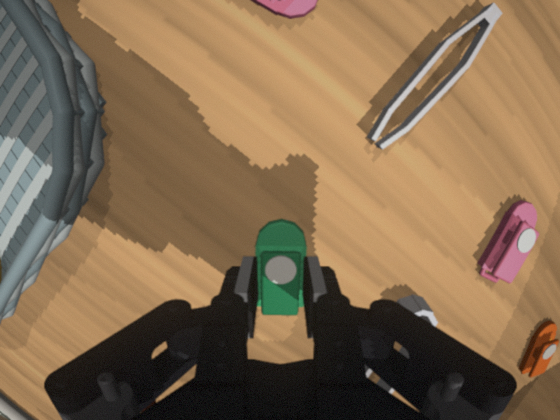

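```bash
python3 -m crank '[[[0,-0.15,0],[0,0,0]],[[0,-0.35,0],[0,0,0]],[[0,-0.5,0],[0,0,0]],[[-0.1,-0.6,0],[0,0,0]],[[-0.3,-0.6,0.05],[0,0,0]],[[-0.5,-0.6,0.08],[0,0,0]],[[-0.7,-0.6,0.08],[0,0,0]],[[-0.85,-0.6,0.08],[0,0,0]],[[-1.0,-0.6,0.08],[0,0,0]],[[-1,-0.6,0.08],[0,0,0]],[[-1,-0.6,0.08],[0,0,0]]]'; python3 - <<'E'
from h import *
st()
s=snap("wrist","w16.png"); print(vision.boxes_of("wrist","ramekin")[:2])
c=s["frame"][60:260,180:380,::-1]; cv2.imwrite("pics/w16b.png",cv2.resize(c,None,fx=3,fy=3,interpolation=2))
E
```

```text
t: 24.32
eef_pos: [659.5, 41.2, 181.5]
tcp_rot: [-0.302, 0.301, 0.64, -0.64]
ft_force: [0.1, 1.0, 0.0]
gripper_width: 0.26
t 24.32 p [659.5  41.2 181.5] x [-0.637  0.771  0.001] y [-0.001  0.    -1.   ] F [0.1 1.  0. ] g 0.26 j [-0.05  0.57  0.06  1.06  0.   -0.74]
[{'position': [110.5, 270.4], 'score': 0.72}]
```

View pics/w16.png

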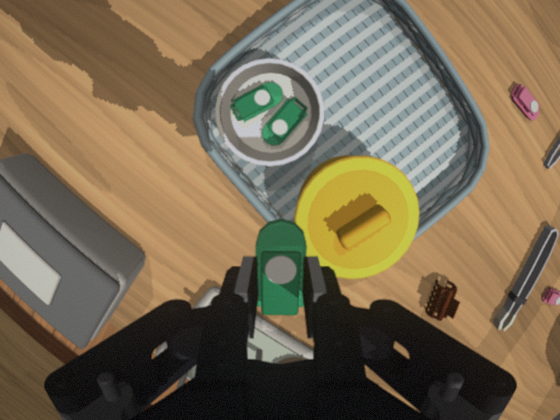

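```bash
python3 - <<'E'
from h import *
from scipy.optimize import least_squares
s=vision.snapshot("wrist")
W=np.array([px2w(s,*q,52,True)[:2] for q in [(216.5,112),(324,112),(270,59),(270,165)]]); print(W, np.hypot(*(W[0]-W[1])),np.hypot(*(W[2]-W[3])))
c=px2w(s,270,112,52,True); print(c); goal([*c[:2],29],2.26)
E
```

```text
[[633.15788247 -49.59923952]
 [576.72313313  19.46342651]
 [571.01654337 -43.07489223]
 [639.9938059   13.6842085 ]] 89.18818740362642 89.32781348931816
[605.52349192 -14.58465181  52.        ]
pos [659.3  42.2 182. ] yaw 2.262 dyaw -0.002 shift [-0.032  0.51   0.259] turn [-0.     0.005  0.001]
```

View pics/w16b.png

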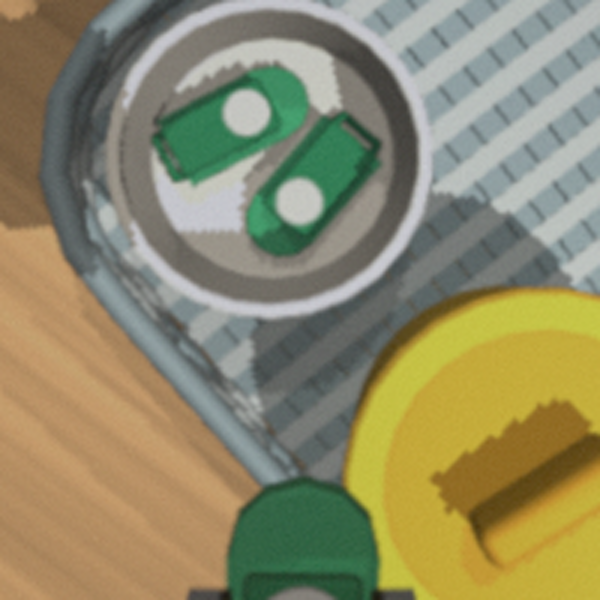

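```bash
python3 -m crank '[[[-0.032,0,0.15],[0,0,0]],[[-0.032,0,0.25],[0,0,0]],[[-0.032,0.1,0.259],[0,0,0]],[[-0.032,0.25,0.259],[0,0,0]],[[-0.032,0.37,0.259],[0,0,0]],[[-0.032,0.45,0.259],[0,0,0]],[[-0.032,0.49,0.259],[0,0,0]],[[-0.032,0.507,0.259],[0,0,0]],[[-0.032,0.507,0.259],[0,0,0]]]'; python3 - <<'E'
from h import *
st()
s=snap("wrist","w17.png")
E
```

```text
t: 25.6
eef_pos: [606.7, -15.6, 30.3]
tcp_rot: [-0.301, 0.302, 0.64, -0.64]
ft_force: [-0.4, 0.2, 0.1]
gripper_width: 0.257
t 25.6 p [606.7 -15.6  30.3] x [-0.637  0.771 -0.001] y [ 0.001 -0.    -1.   ] F [-0.4  0.2  0.1] g 0.257 j [-0.15  0.62 -0.28  0.67  0.   -0.84]
```

View pics/w17.png

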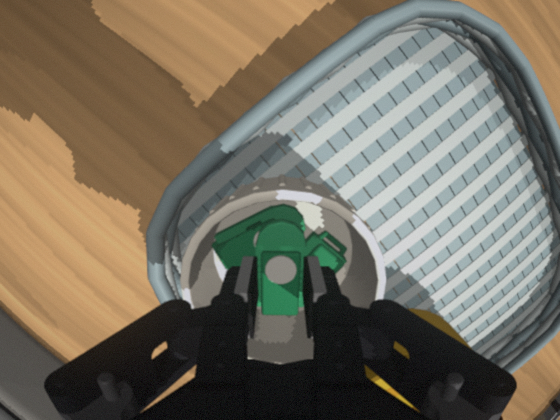

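Well centred; lower a touch, release, and retreat.

```bash
python3 -m crank '[[[0,0.004,0],[0,0,0]],[[0,0.004,0],[0,0,0]]]'; python3 -m crank '[[[0,0,0],[0,0,0]],[[0,0,0],[0,0,0]],[[0,0,0],[0,0,0]],[[0,-0.1,0],[0,0,0]],[[0,-0.25,0],[0,0,0]],[[0,-0.4,0],[0,0,0]],[[0,-0.52,-0.1],[0,0,0]],[[0,-0.52,-0.25],[0,0,0]],[[0,-0.52,-0.25],[0,0,0]]]' 0.42; python3 - <<'E'
from h import *
st()
s=snap("wrist","w18.png")
E
```

```text
t: 25.9
eef_pos: [606.6, -15.9, 29.0]
tcp_rot: [-0.301, 0.302, 0.64, -0.64]
ft_force: [-0.7, 0.1, 0.1]
gripper_width: 0.255
t: 27.02
eef_pos: [665.9, 33.7, 184.6]
tcp_rot: [-0.3, 0.301, 0.64, -0.64]
ft_force: [-0.1, -0.0, -0.7]
gripper_width: 0.42
t 27.02 p [665.9  33.7 184.6] x [-0.639  0.769 -0.001] y [ 0.002  0.    -1.   ] F [-0.1 -0.  -0.7] g 0.42 j [-0.06  0.57  0.08  1.07  0.   -0.75]
```

View pics/w18.png

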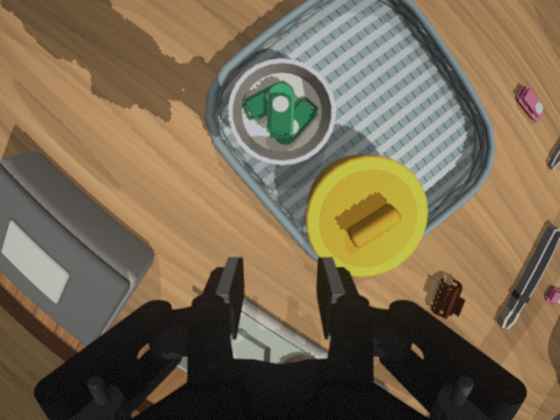

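```bash
python3 -m crank '[[[0.15,0,-0.08],[0,0.2,0]],[[0.3,0,-0.16],[0,0.4,0]],[[0.45,0,-0.24],[0,0.6,0]],[[0.6,0,-0.32],[0,0.74,0]],[[0.75,0,-0.4],[0,0.74,0]],[[0.88,0,-0.5],[0,0.74,0]],[[1.0,0,-0.6],[0,0.74,0]],[[1.0,0,-0.64],[0,0.74,0]],[[1.0,0,-0.64],[0,0.74,0]]]' 0.6; python3 - <<'E'
from h import *
st(); 
s=snap("wrist","w19.png")
print(vision.boxes_of("wrist","tongs_mid")[:2])
c=s["frame"][30:290,180:380,::-1]; cv2.imwrite("pics/w19b.png",cv2.resize(c,None,fx=2.3,fy=2.3,interpolation=2))
E
```

```text
t: 28.2
eef_pos: [620.6, 385.1, 183.5]
tcp_rot: [0.414, -0.414, -0.573, 0.574]
ft_force: [0.9, 0.3, -1.5]
gripper_width: 0.6
t 28.2 p [620.6 385.1 183.5] x [-0.315  0.949 -0.001] y [-0.001 -0.001 -1.   ] F [ 0.9  0.3 -1.5] g 0.6 j [ 0.45  0.71  0.31  1.18 -0.    0.13]
[{'position': [119.9, 321.1], 'score': 0.73}, {'position': [117.1, 59.6], 'score': 0.67}]
```

View pics/w19.png

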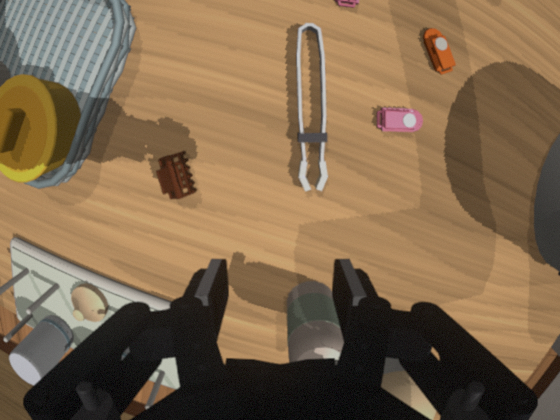

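View pics/w19b.png

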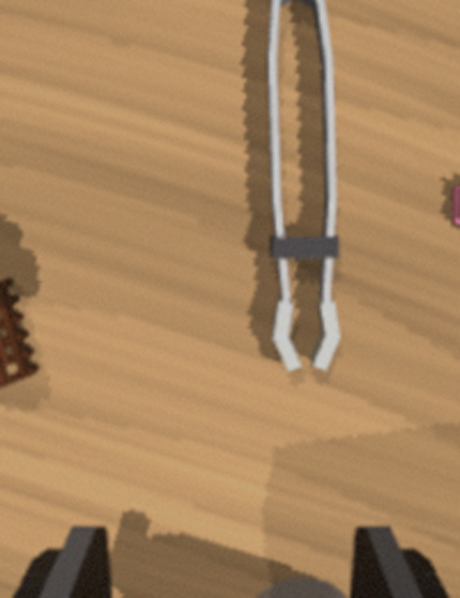

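```bash
python3 - <<'E'
from h import *
s=vision.snapshot("wrist")
a,b=[px2w(s,*q,13,True) for q in [(311,25),(313.2,190)]]; print(a,b,(a+b)/2,np.hypot(*(a-b)[:2])); y=np.arctan2(*(b-a)[1::-1]); print(y)
for q in [(295.5,100),(326.5,100)]: print(px2w(s,*q,14,True))
goal([*((a+b)[:2]/2),3],y+np.pi/2)
E
```

```text
[455.70846119 359.43489123  13.        ] [609.15003263 413.72539156  13.        ] [532.42924691 386.5801414   13.        ] 162.76293887284558
0.34007273771132024
[531.56741578 368.87542574  14.        ]
[521.72541023 396.62049781  14.        ]
pos [620.8 384.  184.2] yaw 1.89 dyaw 0.021 shift [0.101 0.604 0.276] turn [-0.003 -0.042 -0.001]
```

```bash
python3 -m crank '[[[0.1,0,0.15],[0,-0.042,0]],[[0.1,0.05,0.26],[0,-0.042,0]],[[0.1,0.2,0.276],[0,-0.042,0]],[[0.1,0.38,0.276],[0,-0.042,0]],[[0.1,0.5,0.276],[0,-0.042,0]],[[0.1,0.57,0.276],[0,-0.042,0]],[[0.1,0.604,0.276],[0,-0.042,0]],[[0.1,0.604,0.276],[0,-0.042,0]]]'; python3 - <<'E'
from h import *
st()
E
python3 -m crank '[[[0,0,0],[0,0,0]],[[0,0,0],[0,0,0]],[[0,0,0],[0,0,0]],[[0,0,0],[0,0,0]],[[0,0,0],[0,0,0]]]' 0.1 60
python3 - <<'E'
from h import *
st(); snap("wrist","w20.png")
E
```

```text
t: 29.35
eef_pos: [532.9, 387.2, 3.2]
tcp_rot: [0.408, -0.408, -0.577, 0.578]
ft_force: [-0.3, 1.0, -0.2]
gripper_width: 0.598
t 29.35 p [532.9 387.2   3.2] x [-0.334  0.943 -0.   ] y [-0.001 -0.    -1.   ] F [-0.3  1.  -0.2] g 0.598 j [ 0.52  0.74 -0.13  0.7  -0.    0.18]
t: 29.98
eef_pos: [534.2, 388.5, 5.0]
tcp_rot: [-0.407, 0.408, 0.578, -0.577]
ft_force: [0.0, -0.2, 5.8]
gripper_width: 0.285
t 29.98 p [534.2 388.5   5. ] x [-0.335  0.942  0.   ] y [ 0.002  0.001 -1.   ] F [ 0.  -0.2  5.8] g 0.285 j [ 0.52  0.73 -0.13  0.7  -0.    0.18]
```

View pics/w20.png

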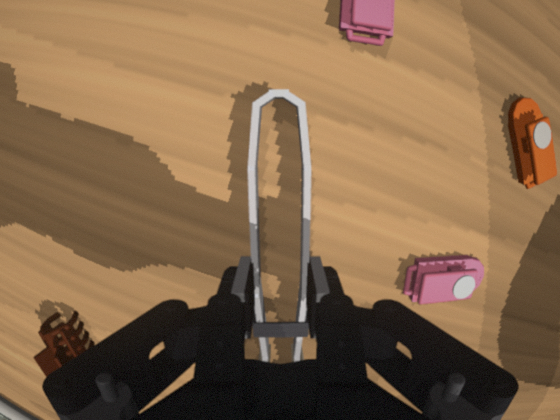

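```bash
python3 -m crank '[[[0,-0.1,0],[0,0,0]],[[0,-0.25,0],[0,0,0]],[[0,-0.4,0],[0,0,0]],[[0,-0.5,0],[0,0,0]],[[-0.1,-0.55,0.05],[0,-0.3,0]],[[-0.25,-0.55,0.1],[0,-0.6,0]],[[-0.4,-0.55,0.15],[0,-0.9,0]],[[-0.55,-0.55,0.2],[0,-1,0]],[[-0.65,-0.55,0.25],[0,-1,0]],[[-0.65,-0.55,0.25],[0,-1,0]]]';python3 -m crank '[[[0,0,0],[0,-0.3,0]],[[0,0,0],[0,-0.6,0]],[[0,0,0],[0,-0.9,0]],[[0,0,0],[0,-1.0,0]],[[0,0,0],[0,-1.0,0]]]'; python3 - <<'E'
from h import *
st(); 
s=snap("wrist","w21.png")
E
```

```text
t: 31.28
eef_pos: [527.3, 177.1, 168.5]
tcp_rot: [0.253, -0.253, -0.66, 0.66]
ft_force: [-0.1, 0.0, -0.8]
gripper_width: 0.281
t: 31.9
eef_pos: [527.7, 180.0, 168.4]
tcp_rot: [-0.081, 0.081, 0.703, -0.702]
ft_force: [0.1, -0.2, -1.3]
gripper_width: 0.282
t 31.9 p [527.7 180.  168.4] x [-0.974  0.227 -0.   ] y [ 0.  0. -1.] F [ 0.1 -0.2 -1.3] g 0.282 j [ 0.2   0.39 -0.27  0.91  0.   -1.15]
```

View pics/w21.png

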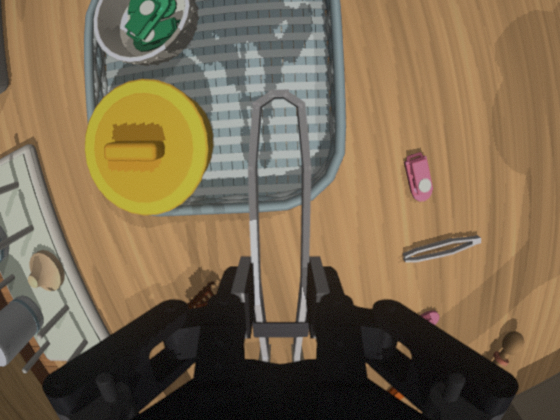

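```bash
python3 - <<'E'
from h import *
s=vision.snapshot("wrist")
c=s["frame"][0:220,200:360,::-1]; cv2.imwrite("pics/w21b.png",cv2.resize(c,None,fx=2.7,fy=2.7,interpolation=2))
# predicted tray outline given estimate
def draw(cx,cy,yaw,name):
    im=s["frame"][:,:,::-1].copy(); Rm=np.array([[np.cos(yaw),-np.sin(yaw)],[np.sin(yaw),np.cos(yaw)]])
    for hx,hy,z,col in [(122,130,36,(0,0,255)),(112,120,36,(255,0,0))]:
        for i in range(2):
            L=[(sx*hx,t*hy) for sx in (-1,1) for t in np.linspace(-.7,.7,60)]+[(t*hx,sy*hy) for sy in (-1,1) for t in np.linspace(-.7,.7,60)]
        for q in L:
            w=Rm@q+[cx,cy]; u=w2px(s,[*w,z],True)
            if 0<=u[0]<559 and 0<=u[1]<419: im[int(round(u[1])),int(round(u[0]))]=col
    cv2.imwrite("pics/"+name,cv2.resize(im[0:260,60:380],None,fx=2.3,fy=2.3,interpolation=0))
draw(567.4,52.7,-0.186,"tr1.png")
E
```

```text
(no output)
```

View pics/tr1.png

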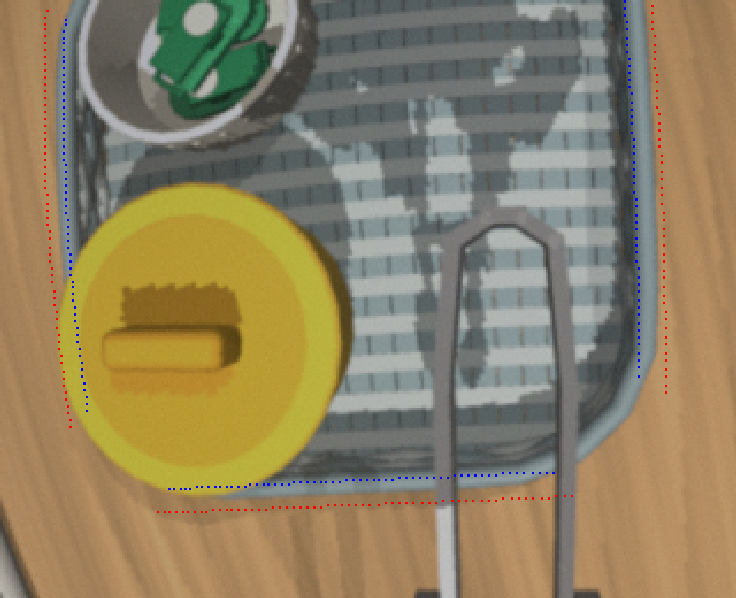

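```bash
python3 - <<'E'
from h import *
goal([508.4,63.8,13],2.956)
E
```

```text
pos [527.7 179.7 168.3] yaw 2.912 dyaw 0.044 shift [-0.025  0.518  0.391] turn [ 0.    -0.088 -0.   ]
```

```bash
python3 -m crank '[[[-0.01,0,0.15],[0,-0.088,0]],[[-0.025,0,0.3],[0,-0.088,0]],[[-0.025,0.05,0.391],[0,-0.088,0]],[[-0.025,0.2,0.391],[0,-0.088,0]],[[-0.025,0.35,0.391],[0,-0.088,0]],[[-0.025,0.45,0.391],[0,-0.088,0]],[[-0.025,0.49,0.391],[0,-0.088,0]],[[-0.025,0.515,0.391],[0,-0.088,0]],[[-0.025,0.515,0.391],[0,-0.088,0]]]'; python3 - <<'E'
from h import *
st()
s=snap("wrist","w22.png")
E
```

```text
t: 33.12
eef_pos: [508.9, 63.2, 14.2]
tcp_rot: [-0.065, 0.066, 0.704, -0.704]
ft_force: [0.9, 0.3, -1.3]
gripper_width: 0.285
t 33.12 p [508.9  63.2  14.2] x [-0.983  0.185 -0.001] y [ 0.001  0.    -1.   ] F [ 0.9  0.3 -1.3] g 0.285 j [-0.02  0.51 -0.55  0.51  0.   -1.41]
```

View pics/w22.png

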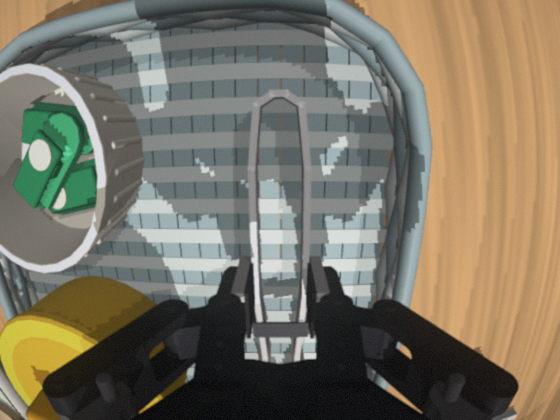

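```bash
python3 -m crank '[[[0,0.005,0],[0,0,0]],[[0,0.01,0],[0,0,0]],[[0,0.01,0],[0,0,0]]]'
```

```text
t: 33.55
eef_pos: [508.5, 63.1, 11.0]
tcp_rot: [-0.065, 0.066, 0.704, -0.704]
ft_force: [-0.5, 1.2, 0.2]
gripper_width: 0.282
```

```bash
python3 -m crank '[[[0,0.004,0],[0,0,0]],[[0,0.006,0],[0,0,0]],[[0,0.006,0],[0,0,0]]]'
```

```text
t: 33.92
eef_pos: [508.6, 63.1, 10.9]
tcp_rot: [0.065, -0.066, -0.704, 0.704]
ft_force: [-5.8, -0.9, 19.2]
gripper_width: 0.285
```

```bash
python3 -m crank '[[[0,-0.005,0],[0,0,0]],[[0,-0.005,0],[0,0,0]]]';  python3 -m crank '[[[0,0,0],[0,0,0]],[[0,0,0],[0,0,0]],[[0,0,0],[0,0,0]],[[0,-0.08,0],[0,0,0]],[[0,-0.2,0],[0,0,0]],[[0,-0.4,0],[0,0,0]],[[0,-0.6,-0.1],[0,0,0]],[[0,-0.6,-0.3],[0,0,0]],[[0,-0.6,-0.4],[0,0,0]],[[0,-0.6,-0.4],[0,0,0]]]' 0.5; python3 - <<'E'
from h import *
st()
s=snap("wrist","w23.png"); snap("side","s4.png",(120,130,370,300),3); snap("top","t4.png",(90,130,290,280),4); snap("top","t5.png",(230,130,430,280),4)
E
```

```text
t: 34.17
eef_pos: [508.6, 63.1, 11.0]
tcp_rot: [-0.065, 0.066, 0.704, -0.704]
ft_force: [-0.5, -0.8, 6.4]
gripper_width: 0.28
t: 35.42
eef_pos: [530.4, 182.9, 190.3]
tcp_rot: [-0.064, 0.064, 0.704, -0.704]
ft_force: [-0.3, -0.2, 0.1]
gripper_width: 0.503
t 35.42 p [530.4 182.9 190.3] x [-0.983  0.181 -0.   ] y [ 0.  0. -1.] F [-0.3 -0.2  0.1] g 0.503 j [ 0.2   0.38 -0.23  0.97  0.   -1.19]
```

View pics/w23.png

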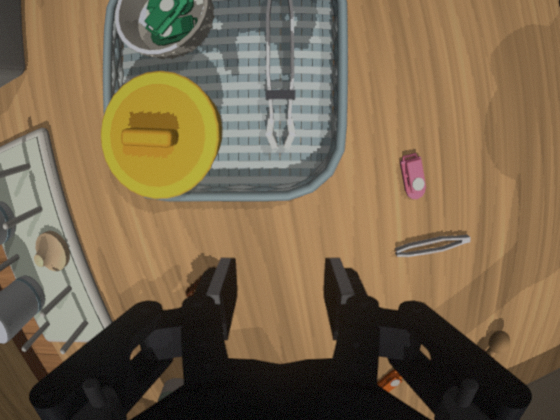

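View pics/s4.png

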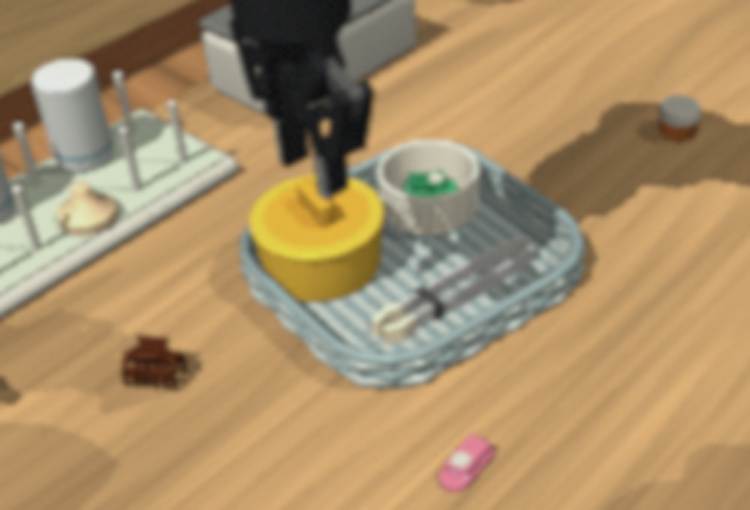

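View pics/t5.png

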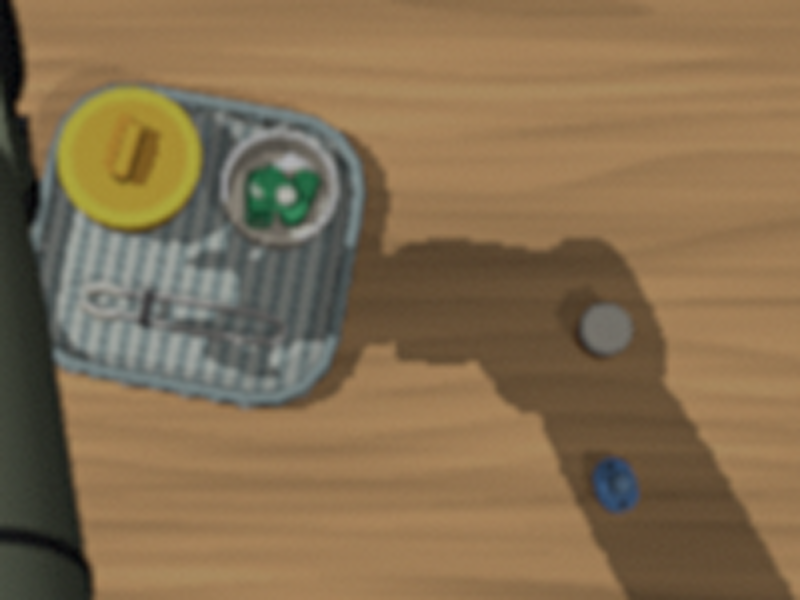

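```bash
python3 -m crank '[[[0,0,-0.05],[0,0,0]],[[0,0,-0.05],[0,0,0]],[[0,0,-0.05],[0,0,0]]]'; python3 - <<'E'
from h import *
s=vision.snapshot("wrist"); circ(s,63,(20,120,60),(35,255,255),(95,60,235,205)); st()
print(env.finish_job())
E
```

```text
t: 36.0
eef_pos: [533.2, 195.8, 190.4]
tcp_rot: [0.066, -0.065, -0.704, 0.704]
ft_force: [0.2, -0.4, -0.4]
gripper_width: 0.499
circle [625.5 102.2] r 56.7 res 1.7
t 36.05 p [533.1 195.7 190.4] x [-0.983  0.185  0.   ] y [-0. -0. -1.] F [-0.1  0.1 -0.4] g 0.499 j [ 0.22  0.39 -0.21  0.97 -0.   -1.16]
the job is handed in; nothing more can be done
None
```

The job is done and handed in at t ≈ 36 s, in the order asked. The cream pacifier stands upright in the snack box and the yellow lid is on the box. The green clip lies on top of the two others in the ramekin, and the tongs lie flat in the empty strip in front of the box and ramekin.

- **Lid:** the last side view shows it level. Its disc centre measured (625.5, 102.2) against the box centre at (627.7, 102), with a measured radius of 56.7 mm against 57 mm.
- **Lid measurement:** the final circle fit was a little rougher than before (1.7 mm residual against 0.6 mm).
- **Left alone:** the robot did not touch the blue pacifier, hair claw, tweezers or the pink and orange look-alike clips. I did not see them move in the last pictures, though a gripper finger partly hid the hair claw in the wrist view and I did not measure their positions again.
- **Box and ramekin:** both stand in the tray. I did not measure the ramekin's position again after the clip went in.
- **Forces and release:** the highest wrist force I saw was about 20 N, as the tongs touched the tray floor. The gripper was open, about 190 mm above the dresser, and touching nothing when I handed in.

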